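# Swing the fixture's two hold-down arms over the panel

### The job

Get the panel ready for screwing down: with a fingertip, gently push each of the fixture's two swing arms round until the eye at its end is centred over the screw boss on its half of the panel, and leave both arms there. Only push the arms, do not grip them; leave the panel seated on its nest, and leave the spray bottle, tub, screwdriver and loose knob where they are.

Things in the scene. Friction and masses are not known exactly. Their poses are not given: they have to be found in the camera images.
- fixture: the assembly fixture, bolted to the bench: aluminium base plate 200 mm (its x) by 390 mm (its y), 12 mm thick, with a pivot post and swing arm near either y end and the panel over a nest in the middle; origin at the centre of the plate's underside on the bench, z up. Within about 0.2 rad its axes lie along the world's
- left_arm (a joint): angle (rad) of the left swing arm, the one at the fixture's +y end: 0 = the arm points straight inward along the fixture's -y axis, its eye over the left boss; it grows as the arm swings out clockwise seen from above, so that the eye moves to the -x side (towards the robot); the arm turns freely from -0.7 to 2.4 with no stop or click at 0, and a little friction (about 0.12 N m) keeps it where it is left
- left_pivot (a point): centre of the top of the left arm's hub, on its upright turning axis, 71 mm above the bench; at (0, 155, 71) mm in the fixture's frame. The steel arm is a hub of 30 mm diameter (with an 8 mm high, 16 mm wide nut on top), a straight bar 14 mm wide and 22 mm tall (47 to 69 mm above the bench) that runs out to 78 mm from the axis, and a round open eye (38 mm outside, 26 mm hole, 14 mm tall) centred 95 mm from the axis. Nothing stands beside the bar above 47 mm
- left_eye (a point): centre of the eye of the left arm, half-way up it, 54 mm above the bench
- left_boss (a point): centre of the top of the left screw boss on the panel, a round stub of 18 mm diameter and 4 mm height with a small brass insert; 44 mm above the bench and 3 mm below the underside of the eye; at (0, 60, 44) mm in the fixture's frame
- right_arm (a joint): angle (rad) of the right swing arm, the one at the fixture's -y end: 0 = the arm points straight inward along the fixture's +y axis, its eye over the right boss; it grows as the arm swings out clockwise seen from above, so that the eye moves to the +x side (away from the robot); the arm turns freely from -0.7 to 2.4 with no stop or click at 0, and a little friction (about 0.12 N m) keeps it where it is left
- right_pivot (a point): centre of the top of the right arm's hub, on its upright turning axis, 71 mm above the bench; at (0, -155, 71) mm in the fixture's frame. The steel arm is a hub of 30 mm diameter (with an 8 mm high, 16 mm wide nut on top), a straight bar 14 mm wide and 22 mm tall (47 to 69 mm above the bench) that runs out to 78 mm from the axis, and a round open eye (38 mm outside, 26 mm hole, 14 mm tall) centred 95 mm from the axis. Nothing stands beside the bar above 47 mm
- right_eye (a point): centre of the eye of the right arm, half-way up it, 54 mm above the bench
- right_boss (a point): centre of the top of the right screw boss on the panel, a round stub of 18 mm diameter and 4 mm height with a small brass insert; 44 mm above the bench and 3 mm below the underside of the eye; at (0, -60, 44) mm in the fixture's frame
- panel: dark grey thermoformed plastic panel, a shallow tray 120 mm (x) by 200 mm (y) by 28 mm turned upside down over the nest, loose with about 2 mm of play; origin at the centre of its lower edge, 12 mm above the bench; its top is 40 mm above the bench
- spray_bottle: white trigger spray bottle, 72 mm across and 180 mm tall, standing on the bench beyond the left end of the fixture; origin at the centre of its foot
- tub: white open tub, 84 mm across and 75 mm tall, on the bench by the right end of the fixture; origin at the centre of its foot
- screwdriver: screwdriver lying on the bench along the fixture's near side, below 35 mm height
- clamp_knob: loose black knob, 30 mm across and 24 mm tall, standing on the near edge of the fixture's base plate (top 36 mm above the bench), between the arms; origin at the centre of its foot
Things that resemble listed ones, but are neither listed nor needed, are in the scene too. Of the things that look like the panel, the middle-sized one is meant.

How it is judged:
At the end, for the whole second after the job is handed in: Each arm's eye is centred over its boss within 9 mm seen from above and both arms are at rest; the panel is still seated on its nest (moved under 8 mm, level within 0.05 rad) and the bystanders have moved less than 20 mm (horizontal distance between left_eye and left_boss below 0.009 m and horizontal distance between right_eye and right_boss below 0.009 m and velocity of joint left_arm between -0.03 and 0.03 rad/s and velocity of joint right_arm between -0.03 and 0.03 rad/s and distance of panel from where it was at the start of the episode below 0.008 m and angle between panel's own z axis and vertical below 0.05 rad and distance of each of spray_bottle, tub, screwdriver, clamp_knob from where it was at the start of the episode below 0.02 m); the robot touches nothing.
It fails at once if the panel is lifted or shoved off its nest (moved more than 8 mm) (distance of panel from where it was at the start of the episode above 0.008 m).
It fails at once if a bystander (spray bottle, tub, screwdriver, loose knob) is moved more than 20 mm (distance of any of spray_bottle, tub, screwdriver, clamp_knob from where it was at the start of the episode above 0.02 m).
It fails at once if an arm is gripped, or an arm or the fixture is pushed roughly (more than 30 N from the fingers) (contact force between the fingers and fixture above 30 N).
It also fails if it takes over 48 s, if anything falls off the work surface, if the arm or the gripper's body presses on something with over 40 N, if the wrist force passes 120 N, or if a joint passes its speed limit or range.

### The arm

A 6-joint arm with a two-finger parallel gripper is mounted at the origin on the work surface. World frame = base frame: x ahead of the robot, y to its left, z up, the work surface at z = 0. Lengths are in m, angles in rad, forces in N, time in s.
With the tool pointing down it reaches from about 0.35 to 0.975 m from the base axis. Payload 4.9 kg.
Tool frame: the origin (TCP) lies between the finger pads; the fingertips stand 22 mm ahead of it and the grasp point (between the pads) lies 3 mm ahead of it; z points along the fingers, y is the line along which they close (so a half turn about z gives the same grasp; the last joint's range is limited). The gripper opens to 85 mm and grips with 20 to 120 N. Pads are 22 mm wide; open, the fingers measure 114 mm over their backs; the gripper's body (76 mm by 85 mm) begins 54 mm behind the grasp point. The pads swing forward as they close: fully open they stand 13 mm farther back than shut.
Start: joints at [1.056, 0.053, 1.613, -0, 1.476, -0.119], TCP at [0.241, 0.577, 0.227] pointing down, gripper open.
Joint ranges: [-3.01, 3.01], [-1.01, 2.22], [0.06, 2.58], [-1.02, 4.17], [0.09, 2.62], [-3.14, 3.14]. Speed limits (rad/s): [2.57, 2.57, 3.14, 3.14, 3.14, 3.14].

### API

Orientations are given as a unit quaternion [w, x, y, z].
In Python, from plant import state, grab_frame, get_calibration, job_done, recognise, regions_of gives the robot as it stands.
- The arm moves only by the tool apply_moves, never from a script. Its argument "targets" is a list of rows, each an object with "translation": the shift along the tool's x, y, z normalised to -1 to 1, where 1 is 100 mm, a list of three; "twist": the turn about the tool's z normalised to -1 to 1, where 1 is 0.1 rad; "hand": the opening, from 0 (shut) to 1 (fully open). A call has 1 to 8 rows; each row shifts and turns the commanded pose from where the row before left it, along the tool's axes as they then stand; what a row does not reach is not made up. A row lasts 1/10 s, in which the tool goes at most 50 mm and 8.59 degrees, less where a joint would pass 70% of its speed; a pose out of reach is approached as far as the arm can. A call with a number of a shift or a turn outside -1 to 1 is refused whole. A call with a gripper value outside its range is refused whole. The fingers move at their own pace and stop on an object; the grip force is fixed at half the most. Time passes only in rows, so rows that do not move let the fingers close. It gives the time, the measured TCP pose, the force, the opening and the grip force at its end, in the units of the state.
- state(): the state, without advancing time (a new reading comes with each control period).
- grab_frame(name): name is "scene" or "top"; returns the picture (420x560x3 uint8, red, green, blue); there is no depth.
- get_calibration(name): a dict with "camera_matrix" (3x3 intrinsics, pixels), "pose" (4x4, takes a point from camera to world coordinates). Camera axes: x right, y up, looking along -z (the intrinsics and any distortion apply to the point x, -y, -z); pixel columns grow to the right and rows downward; lengths in m; the calibration is good to about 2 mm. A picture is of the moment at which its call begins. get_calibration takes no time and is no camera call.
- job_done(): hands the job in; it is judged then, once.
Trained networks look in the newest picture that a camera, given by its name, has taken for a name from the list of things; names that differ only in an ending like _2 or _b are one class to them, and where a whole thing is asked for, a point or a joint stands for the part that bears it (a point fixed in the world has none). Each returns a list of dicts, best first, with "score" (0 to 1); they miss things now and then, are a little off and sometimes report something else, mostly with a low value. They report only what shows in the picture. A call takes as long as a camera call. They do not tell look-alikes from the thing itself.
- recognise(camera, query): "point" ([x, y, z] in m, in world coordinates, good to about 4 mm: the middle of the surface that is visible of it).
- regions_of(camera, query): "pixels" (420x560 bool, what is visible of it).
The state is a dict: "time": time; "joint_pos": joint angles; "joint_vel": joint speeds; "joint_efforts": joint torques, N m; "tool_pos": TCP position; "tool_rot": TCP orientation; "contact_force": force on the tool from outside, world axes, zero at the start; "ft_torque": the same for the moment, N m; "gripper_width": opening from 0.0 (shut) to 1.0 (fully open); "grasp_force": force on a finger pad.
Only numpy, scipy, OpenCV 4.12 (cv2) and the standard library are available. Lean on these libraries where they do the work, as an engineer would, in place of code of your own. Each camera call takes 0.05 s, during which the arm holds its last target. There are 200 camera calls.

## Working session

There is one attempt and no reset: what is moved stays moved. The work goes in short steps, Python scripts to look and compute and a tool call to move; the robot and the scene stay as the last step left them, time stands still between calls to the robot, and variables do not carry over. Pictures are saved under pics/ and viewed, at most 10 in all, crops included, and the job is handed in when it is done.

Besides the shell and the picture viewer there is one more tool, called after "Call:" as name(argument=value, ...) on one line, values as JSON. apply_moves: Moves the arm, as the interface text tells. Its arguments: {"type":"object","properties":{"targets":{"type":"array"}},"required":["targets"]}

```bash
mkdir -p pics; python3 - <<'E'
from plant import *
import cv2,numpy as np
s=state();print(s['time'],s['tool_pos'],s['tool_rot'],s['gripper_width'])
for c in ('scene','top'):
    cv2.imwrite(f'pics/{c}0.png',grab_frame(c)[:,:,::-1])
    k=get_calibration(c);print(c,np.round(k['camera_matrix'],1).tolist(),np.round(k['pose'],3).tolist())
    for q in ('left_boss','right_boss','left_pivot','right_pivot','left_eye','right_eye','panel','clamp_knob','tub','spray_bottle','screwdriver'):
        print(q,[(round(r['score'],2),np.round(r['point'],3).tolist()) for r in recognise(c,q)])
E
```

```text
0.0 [0.24063727 0.57612409 0.22586526] [-3.19307541e-04  1.96594499e-01  9.80484336e-01 -9.83548397e-04] 0.9977104244029262
scene [[411.7, 0.0, 279.8], [0.0, 411.7, 206.3], [0.0, 0.0, 1.0]] [[0.821, -0.5, 0.276, 0.824], [0.571, 0.706, -0.418, -0.44], [0.014, 0.501, 0.865, 1.004], [0.0, 0.0, 0.0, 1.0]]
left_boss [(0.98, [0.251, -0.245, 0.036]), (0.93, [0.782, 0.043, 0.023]), (0.92, [0.556, -0.015, 0.04]), (0.56, [0.614, -0.16, 0.067])]
right_boss [(0.85, [0.78, 0.045, 0.015]), (0.65, [0.256, -0.241, 0.04]), (0.56, [0.564, -0.012, 0.04])]
left_pivot [(0.62, [0.576, -0.07, 0.012])]
right_pivot [(0.76, [0.577, -0.068, 0.014])]
left_eye [(0.63, [0.5, 0.143, 0.061])]
right_eye [(0.66, [0.615, -0.157, 0.07]), (0.53, [0.559, -0.018, 0.038]), (0.23, [0.575, -0.069, 0.014])]
panel [(0.93, [0.555, -0.016, 0.038]), (0.73, [0.782, 0.041, 0.015]), (0.59, [0.249, -0.246, 0.034])]
clamp_knob [(0.55, [0.483, -0.052, 0.022])]
tub [(0.79, [0.476, -0.318, 0.037])]
spray_bottle [(0.77, [0.628, 0.284, 0.102])]
screwdriver [(0.8, [0.433, -0.105, 0.028])]
top [[405.1, 0.0, 280.6], [0.0, 405.1, 209.2], [0.0, 0.0, 1.0]] [[-0.012, 0.993, -0.121, 0.4], [-1.0, -0.014, -0.016, 0.025], [-0.017, 0.121, 0.992, 0.923], [0.0, 0.0, 0.0, 1.0]]
left_boss [(0.8, [0.549, 0.002, 0.037]), (0.79, [0.244, -0.233, 0.033]), (0.69, [0.778, 0.045, 0.019])]
right_boss [(0.81, [0.244, -0.236, 0.037]), (0.76, [0.551, -0.002, 0.046]), (0.68, [0.78, 0.05, 0.013])]
left_pivot [(0.84, [0.547, 0.002, 0.013])]
right_pivot [(0.84, [0.546, 0.005, 0.011]), (0.61, [0.495, 0.144, 0.071])]
left_eye [(0.91, [0.494, 0.14, 0.07])]
right_eye [(0.78, [0.611, -0.152, 0.066])]
panel [(0.85, [0.246, -0.233, 0.035]), (0.77, [0.55, -0.001, 0.038]), (0.53, [0.544, 0.0, 0.012])]
clamp_knob [(0.44, [0.549, 0.003, 0.009])]
tub [(0.85, [0.486, -0.333, 0.037])]
spray_bottle [(0.64, [0.614, 0.288, 0.104]), (0.3, [0.474, -0.044, 0.026])]
screwdriver [(0.89, [0.429, -0.102, 0.022])]
```

View pics/top0.png

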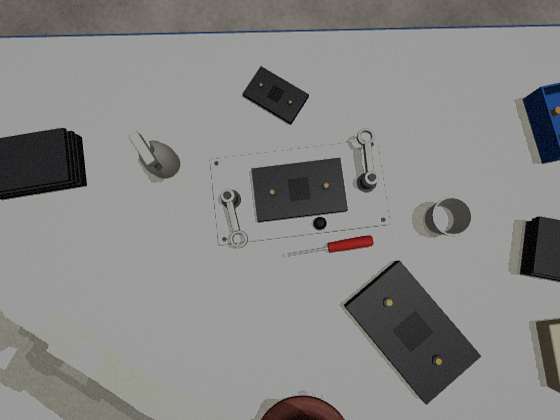

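View pics/scene0.png

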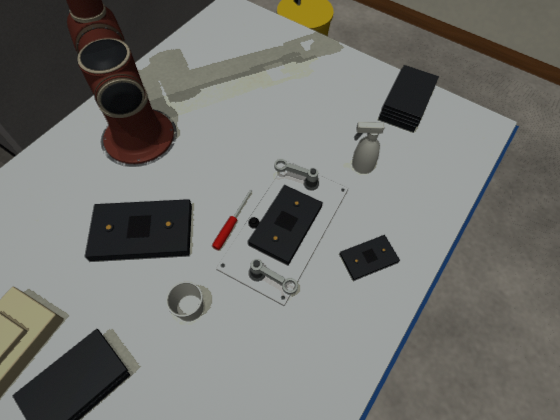

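Top view: meant panel centre about (299,190), its bosses at (272,192) and (326,185), left hub (229,197) with eye (237,239), right hub (370,179) with eye (365,137). The scene view agrees. Next, a closer crop.

```bash
cat > h.py <<'E'
from plant import *
import cv2,numpy as np
from scipy.optimize import least_squares
def proj(c,P):
    k=get_calibration(c);T=np.array(k['pose']);K=np.array(k['camera_matrix'])
    p=(np.atleast_2d(P)-T[:3,3])@T[:3,:3]
    p=p*[1,-1,-1];p=p@K.T
    return p[:,:2]/p[:,2:]
def ray(c,uv,z):
    k=get_calibration(c);T=np.array(k['pose']);K=np.array(k['camera_matrix'])
    d=np.linalg.inv(K)@[uv[0],uv[1],1]*np.array([1,-1,-1]);d=T[:3,:3]@d
    o=T[:3,3];return o+d*(z-o[2])/d[2]
def brass(im,box):
    x0,y0,x1,y1=box;s=im[y0:y1,x0:x1].astype(float)
    w=np.clip(s[...,0]-s[...,2]-30,0,None)
    n,l,st,ce=cv2.connectedComponentsWithStats((w>0).astype(np.uint8))
    out=[]
    for i in range(1,n):
        if st[i,4]>=3:
            m=(l==i)*w;yy,xx=np.mgrid[:m.shape[0],:m.shape[1]]
            out.append(((m*xx).sum()/m.sum()+x0,(m*yy).sum()/m.sum()+y0,st[i,4]))
    return out
E
python3 - <<'E'
from h import *
t=cv2.imread('pics/top0.png');s=cv2.imread('pics/scene0.png')
bt=brass(t[:,:,::-1],(255,165,345,215));bs=brass(s[:,:,::-1],(255,190,320,255))
print(bt,bs)
for c,b in(('top',bt),('scene',bs)):
    for u in b: print(c,ray(c,u[:2],.044).round(4))
cv2.imwrite('pics/crop_t.png',cv2.resize(t[120:260,200:400],None,fx=4,fy=4,interpolation=cv2.INTER_CUBIC))
cv2.imwrite('pics/crop_s.png',cv2.resize(s[150:310,210:360],None,fx=3.75,fy=3.75,interpolation=cv2.INTER_CUBIC))
E
```

```text
[(np.float64(325.8537200504414), np.float64(184.953341740227), np.int32(20)), (np.float64(271.68671679197996), np.float64(191.5438596491228), np.int32(19))] [(np.float64(296.25260960334026), np.float64(202.59498956158663), np.int32(13)), (np.float64(274.9983498349835), np.float64(237.6039603960396), np.int32(16))]
top [ 0.56   -0.0607  0.044 ]
top [0.5472 0.0586 0.044 ]
scene [0.5468 0.0597 0.044 ]
scene [ 0.5603 -0.0594  0.044 ]
```

View pics/crop_t.png

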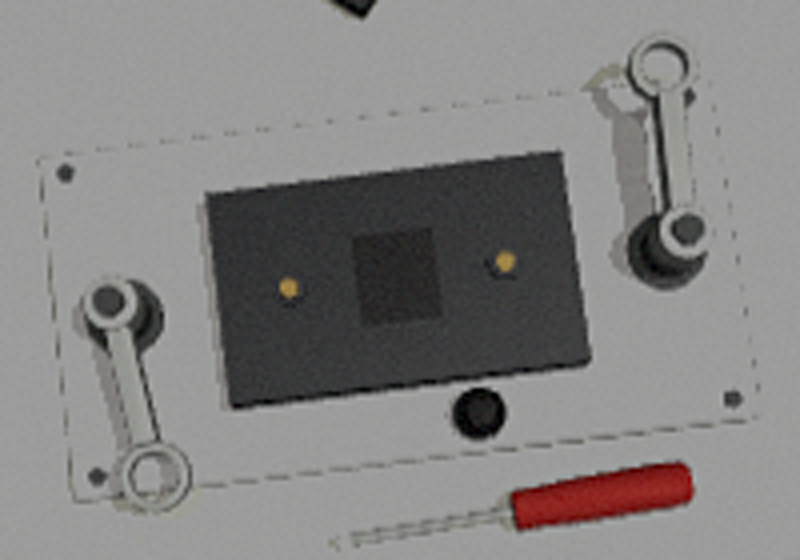

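View pics/crop_s.png

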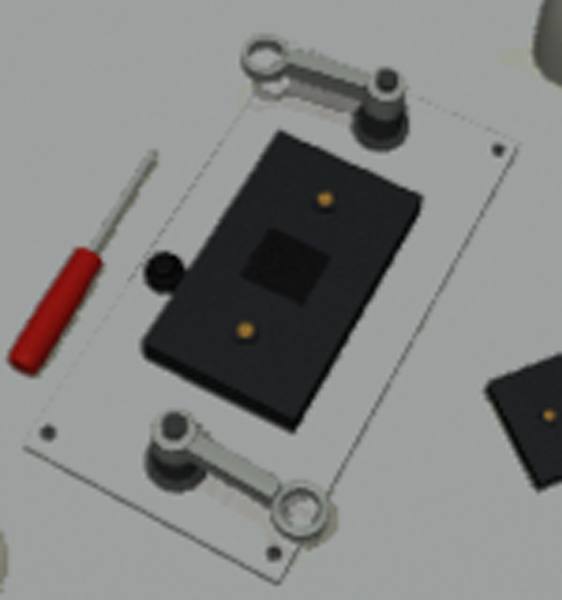

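Both crops are clear. In the top crop the left eye is at (156,477) and the right eye at (661,64), with nuts at (107,300) and (688,228). In the scene crop the eyes are at (265,57) and (301,508). Now working out the angles and the first approach.

```bash
cat >> h.py <<'E'
C=np.array([.5535,-.0005]);YAW=0.110
fy=np.array([-np.sin(YAW),np.cos(YAW)])
PIV={'L':C+.155*fy,'R':C-.155*fy}; BOSS={'L':C+.06*fy,'R':C-.06*fy}
def ang(side,e):  # joint angle from eye xy
    d=np.array(e)[:2]-PIV[side];d0=-fy if side=='L' else fy
    return np.arctan2(d0[1],d0[0])-np.arctan2(d[1],d[0])   # cw positive
def tool(s=None):
    s=s or state();w,x,y,z=s['tool_rot']
    X=np.array([1-2*(y*y+z*z),2*(x*y+w*z)]);return np.array(s['tool_pos']),X/np.linalg.norm(X)
def plan(side,theta,u,t,sgn):
    "tool-frame shift and twist to put the TCP at (u along bar, t ccw tangent); sgn*toolx = push direction"
    p,X=tool();d0=-fy if side=='L' else fy
    c,s=np.cos(-theta),np.sin(-theta);b=np.array([c*d0[0]-s*d0[1],s*d0[0]+c*d0[1]]);tn=np.array([-b[1],b[0]])
    g=PIV[side]+u*b+t*tn;d=g-p[:2];Y=np.array([X[1],-X[0]])
    want=np.arctan2(*(sgn*tn)[::-1]);tw=-((want-np.arctan2(X[1],X[0])+np.pi)%(2*np.pi)-np.pi)
    print('goal',g.round(4),'now',p.round(4),'shift tool xy mm',np.round([d@X*1e3,d@Y*1e3],1),'twist',round(tw,3))
E
python3 - <<'E'
from h import *
o=np.array([-.375,-.375])
print(PIV)
for c,org,f,m in(('top',(200,120),4,{'Le':(156,477),'Re':(661,64),'Ln':(107,300),'Rn':(688,228)}),('scene',(210,150),3.75,{'Le':(265,57),'Re':(301,508),'Ln':(387,80),'Rn':(175,425)})):
    for k,v in m.items():
        P=ray(c,np.array(v)/f+org+o,.061 if k[1]=='e' else .079)
        print(c,k,P.round(4),k[1]=='e' and (ang(k[0],P)%6.2832,np.linalg.norm(P[:2]-PIV[k[0]])))
plan('L',1.45,.05,-.045,-1)
E
```

```text
{'L': array([0.53648436, 0.1535632 ]), 'R': array([ 0.57051564, -0.1545632 ])}
top Le [0.4434 0.1294 0.061 ] (np.float64(1.426854639324913), np.float64(0.09621927685974893))
top Re [ 0.665 -0.147  0.061] (np.float64(1.6006182217401013), np.float64(0.0947576232589546))
top Ln [0.5362 0.1532 0.079 ] False
top Rn [ 0.57   -0.1542  0.079 ] False
scene Le [0.4466 0.1277 0.061 ] (np.float64(1.4003570792720796), np.float64(0.09353704498721872))
scene Re [ 0.6662 -0.1482  0.061 ] (np.float64(1.6139349948803285), np.float64(0.09585854537589697))
scene Ln [0.5382 0.1515 0.079 ] False
scene Rn [ 0.572  -0.1544  0.079 ] False
goal [0.4775 0.1859] now [0.241  0.5766 0.2271] shift tool xy mm [-368.9 -269.3] twist 0.944
```

Call:
apply_moves(targets=[{"translation": [-0.4,-0.29,0],"twist": 0,"hand": 0},{"translation": [-0.4,-0.29,0],"twist": 0,"hand": 0},{"translation": [-0.4,-0.29,0],"twist": 0,"hand": 0},{"translation": [-0.4,-0.29,0],"twist": 0,"hand": 0},{"translation": [-0.4,-0.29,0],"twist": 0,"hand": 0},{"translation": [-0.4,-0.29,0],"twist": 0,"hand": 0},{"translation": [-0.4,-0.29,0],"twist": 0,"hand": 0},{"translation": [-0.4,-0.29,0],"twist": 0,"hand": 0}])

```text
time: 2.0
tool_pos: [0.4475, 0.2375, 0.2274]
tool_rot: [0.0, 0.197, 0.981, 0.0]
contact_force: [0.8, 0.3, -0.2]
gripper_width: -0.002
grasp_force: 0.0
```

Call:
apply_moves(targets=[{"translation": [0,0,0],"twist": 1,"hand": 0},{"translation": [0,0,0],"twist": 1,"hand": 0},{"translation": [0,0,0],"twist": 1,"hand": 0},{"translation": [0,0,0],"twist": 1,"hand": 0},{"translation": [0,0,0],"twist": 1,"hand": 0},{"translation": [0,0,0],"twist": 1,"hand": 0},{"translation": [0,0,0],"twist": 1,"hand": 0},{"translation": [0,0,0],"twist": 1,"hand": 0}])

```text
time: 2.8
tool_pos: [0.4468, 0.2392, 0.2272]
tool_rot: [0.0, 0.565, 0.825, 0.0]
contact_force: [-0.1, -0.9, 0.3]
gripper_width: 0.005
grasp_force: 0.0
```

```bash
python3 -c "
from h import *
print(state()['gripper_width'],state()['time'],state()['joint_pos'])
plan('L',1.415,.05,-.045,-1)"
```

```text
0.004707723990251354 2.8 [ 3.44637230e-01 -2.35808682e-01  1.88254160e+00 -1.10113143e-05
  1.49466665e+00 -2.62120524e-02]
goal [0.4764 0.1838] now [0.4468 0.2392 0.2272] shift tool xy mm [-62.3   7.6] twist 0.105
```

Call:
apply_moves(targets=[{"translation": [-0.3,0.04,0],"twist": 1,"hand": 0},{"translation": [-0.3,0.1,0],"twist": 0,"hand": 0},{"translation": [0,0,0.4],"twist": 0,"hand": 0},{"translation": [0,0,0.4],"twist": 0,"hand": 0},{"translation": [0,0,0.4],"twist": 0,"hand": 0},{"translation": [0,0,0.2],"twist": 0,"hand": 0},{"translation": [0,0,0.12],"twist": 0,"hand": 0},{"translation": [0,0,0],"twist": 0,"hand": 0}])

```text
time: 3.6
tool_pos: [0.4782, 0.1863, 0.0736]
tool_rot: [-0.001, 0.604, 0.797, -0.001]
contact_force: [-0.4, -0.5, -0.7]
gripper_width: 0.001
grasp_force: 0.0
```

```bash
python3 -c "
from h import *
print(state()['contact_force'])
plan('L',1.415,.05,-.018,-1)
cv2.imwrite('pics/a.png',cv2.resize(grab_frame('scene')[130:290,200:380,::-1],None,fx=3.5,fy=3.5))"
```

```text
[-0.41520533 -0.52212042 -0.66144556]
goal [0.4835 0.1578] now [0.4782 0.1863 0.0736] shift tool xy mm [-28.9  -2.6] twist 0.009
```

View pics/a.png

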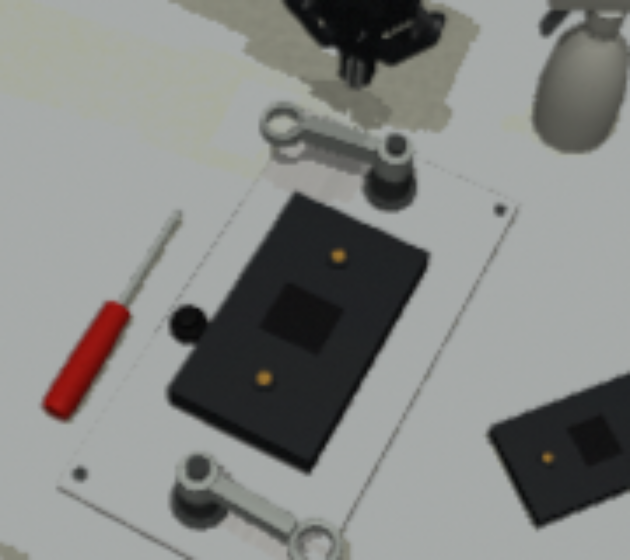

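Fingertips at (355,75), clear of the bar on its outer side as planned. Now contact and arc.

Call:
apply_moves(targets=[{"translation": [-0.12,-0.02,0],"twist": 0,"hand": 0},{"translation": [-0.08,0,0],"twist": 0,"hand": 0},{"translation": [-0.04,0,0],"twist": 0,"hand": 0},{"translation": [-0.04,0,0],"twist": 0,"hand": 0},{"translation": [-0.05,-0.015,0],"twist": -1,"hand": 0},{"translation": [-0.05,-0.015,0],"twist": -1,"hand": 0},{"translation": [-0.05,-0.015,0],"twist": -1,"hand": 0},{"translation": [-0.05,-0.015,0],"twist": -1,"hand": 0}])

```text
time: 4.45
tool_pos: [0.4879, 0.1382, 0.0754]
tool_rot: [0.0, 0.431, 0.902, 0.0]
contact_force: [-0.3, -0.7, -0.3]
gripper_width: 0.0
grasp_force: 0.0
```

```bash
python3 -c "
from h import *
print(state()['contact_force'])
plan('L',1.015,.05,-.018,-1)
for c in('top','scene'):
  grab_frame(c)
  for r in recognise(c,'left_eye'): print(c,r['score'],np.round(r['point'],3))"
```

```text
[-0.25273683 -0.71312451 -0.34221567]
goal [0.486  0.1368] now [0.4879 0.1382 0.0754] shift tool xy mm [ 0.1 -2.3] twist 0.013
scene 0.68 [0.503 0.139 0.059]
```

```bash
python3 -c "
from h import *
a=grab_frame('scene')[140:240,240:360,::-1];b=grab_frame('top')[170:260,200:320,::-1]
f=lambda i:cv2.resize(i,(400,330),interpolation=cv2.INTER_CUBIC)
cv2.imwrite('pics/b.png',np.hstack([f(a),f(b)]))"
```

```text
(no output)
```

View pics/b.png

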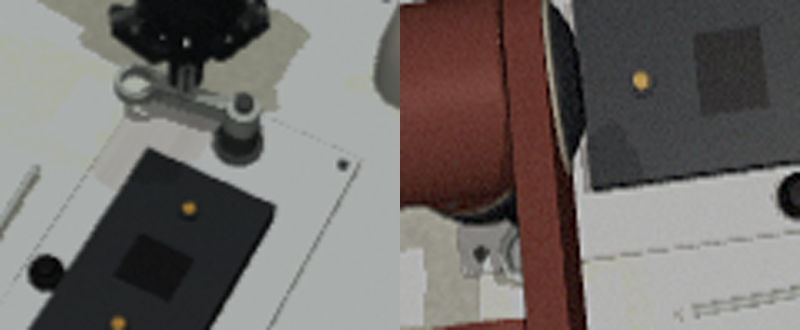

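```bash
python3 -c "
from h import *
p=state()['tool_pos'];print(p,state()['joint_pos'])
for z in(.053,.07,.09,.12): print(z,proj('scene',[p[0],p[1],z]),proj('top',[p[0],p[1],z]))
for th in (1.415,1.0):
  a=np.arctan2(-fy[1],-fy[0])-th;b=np.array([np.cos(a),np.sin(a)])
  for r in(.05,.095):
    print(th,r,proj('scene',[*(PIV['L']+r*b),.061]))
"
```

```text
[0.48773573 0.13866839 0.07523209] [ 1.30083097e-01 -8.40576795e-02  2.01400709e+00  1.10715566e-04
  1.21145275e+00 -5.43608885e-01]
0.053 [[294.48606162 170.8066742 ]] [[234.79048223 218.56042762]]
0.07 [[294.76085002 167.28102376]] [[233.75141628 217.77315053]]
0.09 [[295.0933206  163.01528685]] [[232.47551024 216.80642499]]
0.12 [[295.61163662 156.36507497]] [[230.44435257 215.26746213]]
1.415 0.05 [[295.11428007 168.82367469]]
1.415 0.095 [[279.96156906 164.30581879]]
1.0 0.05 [[294.25507112 174.8499854 ]]
1.0 0.095 [[278.06642472 175.70037517]]
```

```bash
python3 -c "
from h import *
print(proj('scene',[.4782,.1863,.0516]),proj('scene',[.4782,.1863,.065]))
im=grab_frame('scene');cv2.imwrite('pics/c.png',cv2.resize(im[135:195,260:340,::-1],None,fx=8,fy=8,interpolation=cv2.INTER_CUBIC))
print(state()['time'],state()['contact_force'],state()['ft_torque'],state()['joint_efforts'])
"
```

```text
[[300.93295108 158.38755514]] [[301.20843785 155.54934913]]
4.8 [ 0.24782601  0.5440382  -0.06565217] [0.03233301 0.00405199 0.06791764] [-8.27502552e-02 -2.96109813e+01 -3.33006048e+01 -2.45765346e-03
 -5.00019869e-04  9.15818266e-03]
```

View pics/c.png

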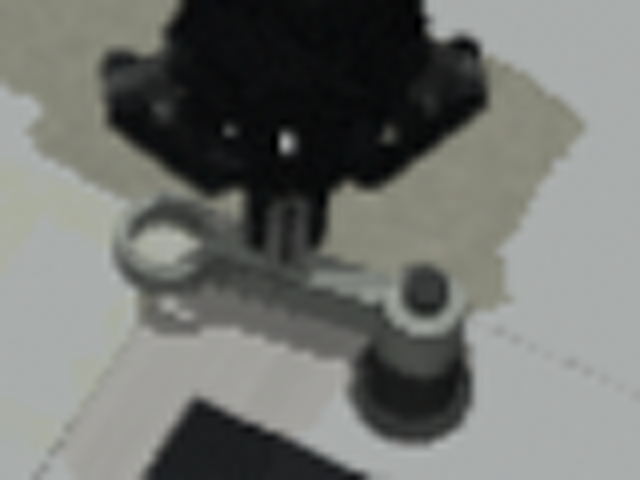

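The finger ends at (288,262) in this crop, in front of the bar's top face. So the tip skims over the bar at about 70 mm and never touched it; it reaches less far below the TCP than I assumed. The arm hasn't moved. I'll back off, go about 15 mm lower, and push nearer the hub so the tip stays off the panel.

Call:
apply_moves(targets=[{"translation": [0,0,-0.1],"twist": 0,"hand": 0},{"translation": [0.2,0,0],"twist": 1,"hand": 0},{"translation": [0.2,0,0],"twist": 1,"hand": 0},{"translation": [0,0,0],"twist": 1,"hand": 0},{"translation": [0,0,0],"twist": 1,"hand": 0},{"translation": [0,0,0],"twist": 0,"hand": 0}])

```text
time: 5.4
tool_pos: [0.4645, 0.1713, 0.0859]
tool_rot: [0.0, 0.603, 0.797, 0.0]
contact_force: [-0.2, 0.0, 0.1]
gripper_width: 0.0
grasp_force: 0.0
```

```bash
python3 -c "
from h import *
plan('L',1.4,.040,-.035,-1)"
```

```text
goal [0.4884 0.1761] now [0.4645 0.1713 0.0859] shift tool xy mm [-1.9 24.2] twist -0.005
```

Call:
apply_moves(targets=[{"translation": [0.03,0.24,0],"twist": 0,"hand": 0},{"translation": [0,0,0.15],"twist": 0,"hand": 0},{"translation": [0,0,0.11],"twist": 0,"hand": 0},{"translation": [0,0,0],"twist": 0,"hand": 0}])

```text
time: 5.8
tool_pos: [0.4837, 0.1796, 0.0559]
tool_rot: [-0.002, 0.603, 0.798, -0.002]
contact_force: [-0.4, -0.6, 0.1]
gripper_width: 0.003
grasp_force: 0.0
```

```bash
python3 -c "
from h import *
plan('L',1.4,.040,-.018,-1)
p=state()['tool_pos']
for dz in(0,.005,.01,.022):print(dz,proj('scene',[p[0],p[1],p[2]-dz])-[260,135])
im=grab_frame('scene');cv2.imwrite('pics/d.png',cv2.resize(im[135:195,260:340,::-1],None,fx=8,fy=8,interpolation=cv2.INTER_CUBIC))
"
```

```text
goal [0.4931 0.1598] now [0.4837 0.1796 0.0559] shift tool xy mm [-21.7   3.6] twist -0.005
0 [[41.35675765 24.9249668 ]]
0.005 [[41.25309681 25.97125723]]
0.01 [[41.15019442 27.00989241]]
0.022 [[40.90627374 29.47188176]]
```

View pics/d.png

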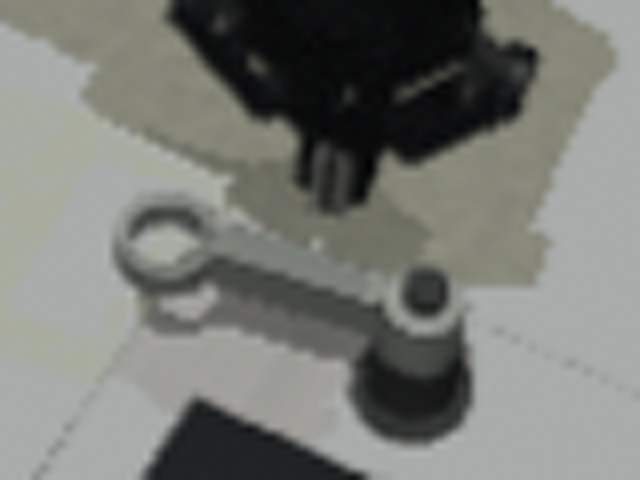

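The tip is now at about z 50 mm, beside the bar's outer flank. Closing in until contact, then starting the arc.

Call:
apply_moves(targets=[{"translation": [-0.12,0.05,0],"twist": 0,"hand": 0},{"translation": [-0.04,0,0],"twist": 0,"hand": 0},{"translation": [-0.03,0,0],"twist": 0,"hand": 0},{"translation": [-0.03,0,0],"twist": 0,"hand": 0},{"translation": [-0.04,-0.016,0],"twist": -1,"hand": 0},{"translation": [-0.04,-0.016,0],"twist": -1,"hand": 0},{"translation": [-0.04,-0.016,0],"twist": -1,"hand": 0},{"translation": [-0.04,-0.016,0],"twist": -1,"hand": 0}])

```text
time: 6.65
tool_pos: [0.4979, 0.1441, 0.0596]
tool_rot: [-0.001, 0.431, 0.902, 0.001]
contact_force: [-1.0, 3.4, 2.2]
gripper_width: -0.005
grasp_force: 2.1
```

```bash
python3 -c "
from h import *
print(state()['contact_force'],state()['ft_torque'])
plan('L',1.0,.040,-.018,-1)
im=grab_frame('scene');cv2.imwrite('pics/e.png',cv2.resize(im[135:235,240:340,::-1],None,fx=5,fy=5,interpolation=cv2.INTER_CUBIC))
for r in recognise('scene','left_eye'): print(r['score'],np.round(r['point'],3))
"
```

```text
[-1.03869642  3.44709195  2.16853921] [ 0.61385984  0.29734187 -0.04179284]
goal [0.4941 0.1424] now [0.4979 0.1441 0.0596] shift tool xy mm [ 1.  -4.1] twist -0.002
0.9 [0.507 0.121 0.061]
```

View pics/e.png

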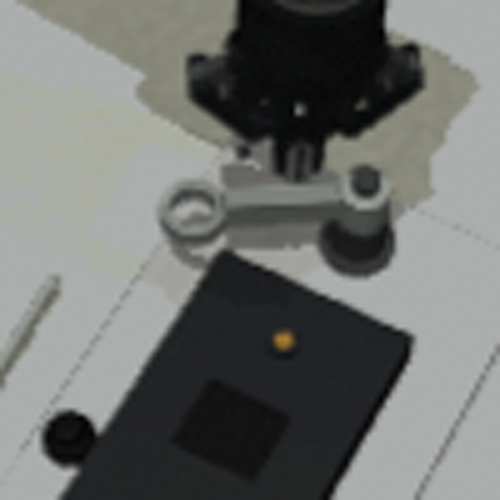

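Contact is good: 3.6 N, and the eye at (193,210) gives an angle of about 0.95. Continuing the arc.

Call:
apply_moves(targets=[{"translation": [-0.037,-0.016,0],"twist": -1,"hand": 0},{"translation": [-0.037,-0.016,0],"twist": -1,"hand": 0},{"translation": [-0.037,-0.016,0],"twist": -1,"hand": 0},{"translation": [-0.037,-0.016,0],"twist": -1,"hand": 0},{"translation": [-0.037,-0.016,0],"twist": -1,"hand": 0},{"translation": [-0.037,-0.016,0],"twist": -1,"hand": 0},{"translation": [-0.037,-0.016,0],"twist": -1,"hand": 0},{"translation": [0,0,0],"twist": 0,"hand": 0}])

```text
time: 7.55
tool_pos: [0.5128, 0.1201, 0.059]
tool_rot: [-0.0, 0.099, 0.995, -0.0]
contact_force: [-1.1, 0.5, -0.0]
gripper_width: -0.004
grasp_force: 0.8
```

```bash
cat >> h.py <<'E'
def eyefit(side,cams=('scene','top'),save=None):
    "joint angle from the network mask of the arm: best overlap with the projected arm outline"
    for c in cams:
        grab_frame(c)
        for r in regions_of(c,{'L':'left_eye','R':'right_eye'}[side])[:3]:
            m=r['pixels'];d0=-fy if side=='L' else fy;a0=np.arctan2(d0[1],d0[0]);best=[]
            for th in np.arange(-.4,2,.01):
                b=np.array([np.cos(a0-th),np.sin(a0-th)]);n=np.array([-b[1],b[0]]);t=np.zeros(m.shape,np.uint8)
                for z in(.047,.054,.061):
                    g=[[*(PIV[side]+.095*b+.019*np.array([np.cos(q),np.sin(q)])),z] for q in np.arange(0,6.28,.3)]
                    cv2.fillConvexPoly(t,np.round(proj(c,g)*16).astype(int),1,shift=4)
                    if z>.06:
                        h=[[*(PIV[side]+.095*b+.013*np.array([np.cos(q),np.sin(q)])),z-.007] for q in np.arange(0,6.28,.3)]
                        cv2.fillConvexPoly(t,np.round(proj(c,h)*16).astype(int),0,shift=4)
                for z in(.047,.058,.069):
                    g=[[*(PIV[side]+u*b+w*n),z] for u,w in((.012,.007),(.078,.007),(.078,-.007),(.012,-.007))]
                    cv2.fillConvexPoly(t,np.round(proj(c,g)*16).astype(int),1,shift=4)
                best.append(((m&(t>0)).sum()/(m|(t>0)).sum(),th))
            v,th=max(best);print(c,'score',round(r['score'],2),'theta',round(th,3),'iou',round(v,2),'area',m.sum())
def tapp(side,sgn,half=.0185):
    "angle implied by finger contact"
    p,X=tool();d=p[:2]-PIV[side];r=np.hypot(*d);d0=-fy if side=='L' else fy
    a=np.arctan2(d[1],d[0])+np.arcsin(half/r);th=np.arctan2(d0[1],d0[0])-a
    print('contact theta',round((th+np.pi)%(2*np.pi)-np.pi,3),'r',r.round(4))
E
python3 -c "
from h import *
print(state()['contact_force'])
plan('L',.25,.036,-.0185,-1);tapp('L',-1)
eyefit('L');eyefit('R')
"
```

```text
[-1.14763829  0.4999227  -0.00555564]
goal [0.5131 0.1205] now [0.5128 0.1201 0.059 ] shift tool xy mm [-0.2  0.5] twist -0.058
contact theta 0.257 r 0.041
scene score 0.7 theta 0.28 iou 0.61 area 421
top score 0.4 theta 0.29 iou 0.15 area 83
scene score 0.35 theta 1.99 iou 0.0 area 409
```

Call:
apply_moves(targets=[{"translation": [-0.037,-0.016,0],"twist": -1,"hand": 0},{"translation": [-0.037,-0.016,0],"twist": -1,"hand": 0},{"translation": [-0.022,-0.01,0],"twist": -0.6,"hand": 0},{"translation": [0,0,0],"twist": 0,"hand": 0}])

```text
time: 8.35
tool_pos: [0.5218, 0.1148, 0.0589]
tool_rot: [-0.0, -0.032, 0.999, -0.0]
contact_force: [-1.8, 0.8, 0.7]
gripper_width: 0.002
grasp_force: 1.0
```

```bash
python3 -c "
from h import *
print(state()['contact_force'])
plan('L',0,.036,-.0185,-1);tapp('L',-1)
eyefit('L')
"
```

```text
[-1.82503066  0.76068648  0.69032027]
goal [0.522  0.1157] now [0.5218 0.1148 0.0589] shift tool xy mm [-0.3  0.9] twist -0.047
contact theta 0.009 r 0.0414
scene score 0.92 theta 0.06 iou 0.56 area 377
```

Call:
apply_moves(targets=[{"translation": [0.15,0,0],"twist": 0,"hand": 0},{"translation": [0.15,0,0],"twist": 0,"hand": 0},{"translation": [0,0,-0.4],"twist": 0,"hand": 0},{"translation": [0,0,-0.4],"twist": 0,"hand": 0},{"translation": [0,0,-0.4],"twist": 0,"hand": 0},{"translation": [0,0,-0.4],"twist": 0,"hand": 0},{"translation": [0.4,0,0],"twist": 1,"hand": 0},{"translation": [0,0,0],"twist": 1,"hand": 0}])

```text
time: 9.35
tool_pos: [0.4507, 0.1103, 0.2206]
tool_rot: [0.002, 0.07, 0.998, 0.0]
contact_force: [-0.1, 0.0, -0.4]
gripper_width: 0.002
grasp_force: 0.0
```

```bash
python3 -c "
from h import *
eyefit('L');eyefit('R')
plan('R',1.605,.038,-.042,1)
print(proj('scene',[*(PIV['L']-.095*fy),.061]),proj('scene',[*(PIV['R']+.095*np.array([fy[1],-fy[0]])),.061]))
im=grab_frame('scene');t=grab_frame('top')
cv2.imwrite('pics/f.png',np.hstack([cv2.resize(im[150:300,240:340,::-1],(400,600),interpolation=cv2.INTER_CUBIC),cv2.resize(t[120:270,210:310,::-1],(400,600),interpolation=cv2.INTER_CUBIC)]))
"
```

```text
scene score 0.92 theta 0.03 iou 0.56 area 379
scene score 0.82 theta 1.62 iou 0.63 area 567
top score 0.56 theta 1.62 iou 0.58 area 658
goal [ 0.6116 -0.1936] now [0.4526 0.1103 0.2189] shift tool xy mm [-198.5 -279.7] twist 1.36
[[296.4603527  199.53347066]] [[290.41418622 283.48559117]]
```

View pics/f.png

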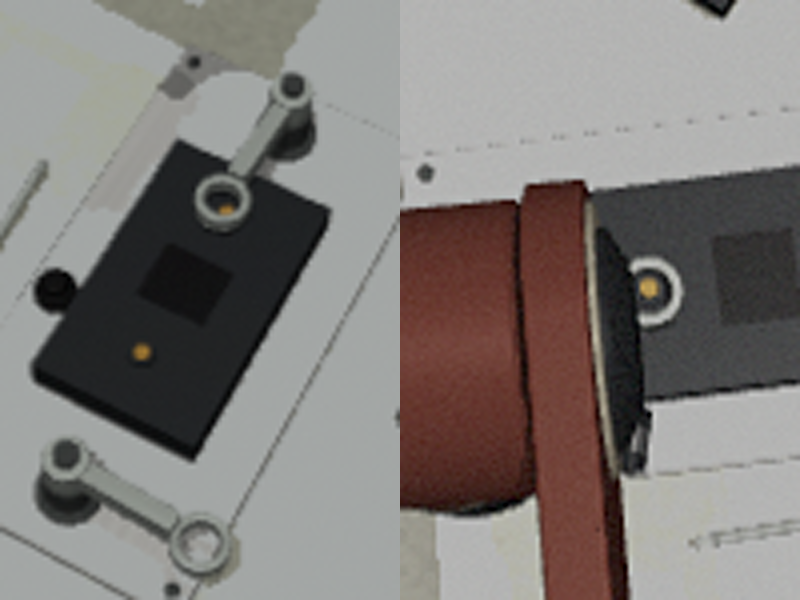

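The left eye ring at (222,201) surrounds its brass insert in the scene crop, and it does so in the top view too (about 0.03 rad off). Now the right arm.

Call:
apply_moves(targets=[{"translation": [-0.28,-0.4,0],"twist": 0,"hand": 0},{"translation": [-0.28,-0.4,0],"twist": 0,"hand": 0},{"translation": [-0.28,-0.4,0],"twist": 0,"hand": 0},{"translation": [-0.28,-0.4,0],"twist": 0,"hand": 0},{"translation": [-0.28,-0.4,0],"twist": 0,"hand": 0},{"translation": [-0.28,-0.4,0],"twist": 0,"hand": 0},{"translation": [-0.28,-0.4,0],"twist": 0,"hand": 0},{"translation": [0,0,0],"twist": 1,"hand": 0}])

```text
time: 10.65
tool_pos: [0.6098, -0.1987, 0.2175]
tool_rot: [-0.001, 0.121, 0.993, -0.001]
contact_force: [-1.0, 1.0, -0.2]
gripper_width: -0.004
grasp_force: 0.0
```

Call:
apply_moves(targets=[{"translation": [0,0,0],"twist": 1,"hand": 0},{"translation": [0,0,0],"twist": 1,"hand": 0},{"translation": [0,0,0],"twist": 1,"hand": 0},{"translation": [0,0,0],"twist": 1,"hand": 0},{"translation": [0,0,0],"twist": 1,"hand": 0},{"translation": [0,0,0],"twist": 1,"hand": 0},{"translation": [0,0,0],"twist": 1,"hand": 0},{"translation": [0,0,0],"twist": 1,"hand": 0}])

```text
time: 11.45
tool_pos: [0.6086, -0.1937, 0.2186]
tool_rot: [-0.0, 0.497, 0.868, -0.0]
contact_force: [-0.5, -0.6, -0.5]
gripper_width: -0.001
grasp_force: 0.0
```

Call:
apply_moves(targets=[{"translation": [0,0,0],"twist": 1,"hand": 0},{"translation": [0,0,0],"twist": 1,"hand": 0},{"translation": [0,0,0],"twist": 1,"hand": 0},{"translation": [0,0,0],"twist": 1,"hand": 0},{"translation": [0,0,0],"twist": 0.5,"hand": 0},{"translation": [0,0,0],"twist": 0,"hand": 0}])

```text
time: 12.05
tool_pos: [0.6086, -0.1936, 0.2187]
tool_rot: [-0.0, 0.676, 0.737, -0.0]
contact_force: [-0.3, -0.3, 0.2]
gripper_width: 0.002
grasp_force: 0.0
```

```bash
python3 -c "
from h import *
plan('R',1.615,.038,-.042,1)"
```

```text
goal [ 0.6112 -0.194 ] now [ 0.6086 -0.1936  0.2187] shift tool xy mm [-0.6  2.6] twist 0.02
```

Call:
apply_moves(targets=[{"translation": [0,0.02,0.4],"twist": 0,"hand": 0},{"translation": [0,0,0.4],"twist": 0,"hand": 0},{"translation": [0,0,0.4],"twist": 0,"hand": 0},{"translation": [0,0,0.25],"twist": 0,"hand": 0},{"translation": [0,0,0.15],"twist": 0,"hand": 0},{"translation": [0,0,0],"twist": 0,"hand": 0}])

```text
time: 12.65
tool_pos: [0.6089, -0.1927, 0.0563]
tool_rot: [-0.002, 0.676, 0.737, -0.001]
contact_force: [0.3, -0.4, 1.0]
gripper_width: 0.0
grasp_force: 0.0
```

Call:
apply_moves(targets=[{"translation": [0.13,0,0],"twist": 0,"hand": 0},{"translation": [0.04,0,0],"twist": 0,"hand": 0},{"translation": [0.03,0,0],"twist": 0,"hand": 0},{"translation": [0.03,0,0],"twist": 0,"hand": 0},{"translation": [0.037,0.016,0],"twist": -1,"hand": 0},{"translation": [0.037,0.016,0],"twist": -1,"hand": 0},{"translation": [0.037,0.016,0],"twist": -1,"hand": 0},{"translation": [0,0,0],"twist": 0,"hand": 0}])

```text
time: 13.45
tool_pos: [0.6123, -0.1593, 0.0605]
tool_rot: [0.002, 0.559, 0.829, 0.0]
contact_force: [1.3, -2.3, 2.2]
gripper_width: -0.003
grasp_force: 1.1
```

```bash
python3 -c "
from h import *
print(state()['contact_force'])
plan('R',1.315,.036,-.0185,1);tapp('R',1)
eyefit('R')
"
```

```text
[ 1.27804722 -2.3035432   2.15953319]
goal [ 0.6108 -0.159 ] now [ 0.6123 -0.1593  0.0605] shift tool xy mm [ 0.9 -1.4] twist 0.019
contact theta 1.338 r 0.0421
scene score 0.53 theta 1.31 iou 0.18 area 120
top score 0.58 theta 1.34 iou 0.23 area 174
```

Call:
apply_moves(targets=[{"translation": [0.037,0.016,0],"twist": -1,"hand": 0},{"translation": [0.037,0.016,0],"twist": -1,"hand": 0},{"translation": [0.037,0.016,0],"twist": -1,"hand": 0},{"translation": [0.037,0.016,0],"twist": -1,"hand": 0},{"translation": [0.037,0.016,0],"twist": -1,"hand": 0},{"translation": [0.037,0.016,0],"twist": -1,"hand": 0},{"translation": [0.037,0.016,0],"twist": -1,"hand": 0},{"translation": [0.037,0.016,0],"twist": -1,"hand": 0}])

```text
time: 14.45
tool_pos: [0.6027, -0.1286, 0.0601]
tool_rot: [0.002, 0.19, 0.982, 0.001]
contact_force: [4.2, 0.2, 1.6]
gripper_width: -0.001
grasp_force: 2.0
```

Call:
apply_moves(targets=[{"translation": [0.037,0.016,0],"twist": -1,"hand": 0},{"translation": [0.037,0.016,0],"twist": -1,"hand": 0},{"translation": [0.037,0.016,0],"twist": -1,"hand": 0},{"translation": [0,0,0],"twist": 0,"hand": 0}])

```text
time: 14.85
tool_pos: [0.5925, -0.1205, 0.0597]
tool_rot: [0.001, 0.043, 0.999, 0.001]
contact_force: [3.1, 0.8, 1.1]
gripper_width: 0.002
grasp_force: 1.6
```

```bash
python3 -c "
from h import *
print(state()['contact_force'])
plan('R',.2,.036,-.0185,1);tapp('R',1)
eyefit('R')
"
```

```text
[3.14191684 0.78125819 1.09709983]
goal [ 0.5922 -0.1204] now [ 0.5925 -0.1205  0.0597] shift tool xy mm [0.3 0.1] twist 0.003
contact theta 0.209 r 0.0406
scene score 0.68 theta 1.99 iou 0.07 area 87Traceback (most recent call last):
  File "<string>", line 5, in <module>
    eyefit('R')
    ~~~~~~^^^^^
  File "h.py", line 55, in eyefit
    cv2.fillConvexPoly(t,np.round(proj(c,g)*16).astype(int),1,shift=4)
                                  ~~~~^^^^^
  File "h.py", line 5, in proj
    k=get_calibration(c);T=np.array(k['pose']);K=np.array(k['camera_matrix'])
ValueError: time passes only in moves, steps and waits
```

Call:
apply_moves(targets=[{"translation": [0.037,0.016,0],"twist": -1,"hand": 0},{"translation": [0.037,0.016,0],"twist": -1,"hand": 0},{"translation": [0.006,0.002,0],"twist": -0.15,"hand": 0},{"translation": [0,0,0],"twist": 0,"hand": 0}])

```text
time: 15.35
tool_pos: [0.5841, -0.1174, 0.0592]
tool_rot: [0.0, -0.063, 0.998, 0.0]
contact_force: [4.2, 2.5, 2.1]
gripper_width: 0.001
grasp_force: 1.8
```

```bash
python3 -c "
from h import *
print(state()['contact_force'])
plan('R',0,.036,-.0185,1);tapp('R',1)
"
```

```text
[4.15110199 2.48257595 2.05968219]
goal [ 0.585  -0.1167] now [ 0.5841 -0.1174  0.0592] shift tool xy mm [-0.9  0.6] twist 0.016
contact theta -0.026 r 0.0396
```

Call:
apply_moves(targets=[{"translation": [-0.15,0,0],"twist": 0,"hand": 0},{"translation": [-0.15,0,0],"twist": 0,"hand": 0},{"translation": [0,0,-0.4],"twist": 0,"hand": 0},{"translation": [0,0,-0.4],"twist": 0,"hand": 0},{"translation": [0,0,-0.4],"twist": 0,"hand": 0},{"translation": [0,0,-0.4],"twist": 0,"hand": 0},{"translation": [0.18,0.44,0],"twist": 0,"hand": 0},{"translation": [0.18,0.44,0],"twist": 0,"hand": 0}])

```text
time: 16.15
tool_pos: [0.5661, -0.0319, 0.22]
tool_rot: [-0.0, -0.062, 0.998, -0.001]
contact_force: [0.6, 0.6, -0.4]
gripper_width: 0.003
grasp_force: 0.0
```

Call:
apply_moves(targets=[{"translation": [0.18,0.44,0],"twist": 0,"hand": 0},{"translation": [0.18,0.44,0],"twist": 0,"hand": 0},{"translation": [0.18,0.44,0],"twist": 0,"hand": 0},{"translation": [0.18,0.44,0],"twist": 0,"hand": 0},{"translation": [0.18,0.44,0],"twist": 0,"hand": 0},{"translation": [0.18,0.44,0],"twist": 0,"hand": 0},{"translation": [0.18,0.44,0],"twist": 0,"hand": 0},{"translation": [0.18,0.44,0],"twist": 0,"hand": 0}])

```text
time: 16.95
tool_pos: [0.3767, 0.2995, 0.2179]
tool_rot: [-0.001, -0.063, 0.998, -0.002]
contact_force: [1.5, 1.1, -0.8]
gripper_width: -0.001
grasp_force: 0.0
```

Call:
apply_moves(targets=[{"translation": [0.18,0.44,0],"twist": 0,"hand": 0},{"translation": [0.18,0.44,0],"twist": 0,"hand": 0},{"translation": [0.18,0.44,0],"twist": 0,"hand": 0},{"translation": [0.18,0.44,0],"twist": 0,"hand": 0},{"translation": [0,0,0],"twist": 0,"hand": 0}])

```text
time: 17.45
tool_pos: [0.2813, 0.4667, 0.2175]
tool_rot: [-0.001, -0.066, 0.998, -0.002]
contact_force: [0.3, -0.6, -0.5]
gripper_width: -0.0
grasp_force: 0.0
```

```bash
python3 -c "
from h import *
im=grab_frame('scene');t=grab_frame('top')
bt=brass(t,(255,165,345,215));bs=brass(im,(255,190,320,255))
print(bt,bs)
for c,i,bb in(('top',t,(230,150,370,220)),('scene',im,(240,170,330,270))):
  # bright ring around each boss inside the dark panel
  for s in 'LR':
    u=proj(c,[*BOSS[s],.061])[0]
    g=i.mean(2);yy,xx=np.mgrid[:420,:560];m=(np.hypot(xx-u[0],yy-u[1])<14)
    best=[]
    for dx in np.arange(-.016,.0161,.001):
     for dy in np.arange(-.016,.0161,.001):
      q=np.arange(0,6.28,.2);P=lambda r,z:proj(c,np.c_[BOSS[s][0]+dx+r*np.cos(q),BOSS[s][1]+dy+r*np.sin(q),np.full(len(q),z)]).astype(np.float32)
      f=lambda p:cv2.remap(g.astype(np.float32),p[None,:,0],p[None,:,1],cv2.INTER_LINEAR).mean()
      best.append((f(P(.016,.061))-f(P(.0095,.061)),dx*1e3,dy*1e3))
    print(c,s,'ring offset mm from boss',np.round(max(best),1))
cv2.imwrite('pics/g.png',np.hstack([cv2.resize(im[160:280,240:340,::-1],(400,480),interpolation=cv2.INTER_CUBIC),cv2.resize(t[120:240,220:380,::-1],(400,300),interpolation=cv2.INTER_CUBIC)[:,:,:] if 0 else cv2.resize(t[145:241,255:335,::-1],(400,480),interpolation=cv2.INTER_CUBIC)]))
"
```

```text
[(np.float64(325.8501872659176), np.float64(184.92259675405742), np.int32(20)), (np.float64(271.6834975369458), np.float64(191.557881773399), np.int32(19))] [(np.float64(296.0734693877551), np.float64(202.09795918367348), np.int32(8)), (np.float64(274.9846449136276), np.float64(237.42034548944338), np.int32(15))]
top L ring offset mm from boss [111.3  -4.   -1. ]Traceback (most recent call last):
  File "<string>", line 16, in <module>
    best.append((f(P(.016,.061))-f(P(.0095,.061)),dx*1e3,dy*1e3))
                                   ~^^^^^^^^^^^^
  File "<string>", line 14, in <lambda>
    q=np.arange(0,6.28,.2);P=lambda r,z:proj(c,np.c_[BOSS[s][0]+dx+r*np.cos(q),BOSS[s][1]+dy+r*np.sin(q),np.full(len(q),z)]).astype(np.float32)
                                        ~~~~^^^^^^^^^^^^^^^^^^^^^^^^^^^^^^^^^^^^^^^^^^^^^^^^^^^^^^^^^^^^^^^^^^^^^^^^^^^^^^^^
  File "h.py", line 5, in proj
    k=get_calibration(c);T=np.array(k['pose']);K=np.array(k['camera_matrix'])
ValueError: time passes only in moves, steps and waits
```

```bash
sed -i '1a import functools\nget_calibration=None' h.py; sed -i 's/^import functools$/import functools, plant/; s/^get_calibration=None$/get_calibration=functools.lru_cache(plant.get_calibration)/' h.py
python3 -c "
from h import *
im=grab_frame('scene');t=grab_frame('top')
for c,i in(('top',t),('scene',im)):
  for s in 'LR':
    g=i.mean(2).astype(np.float32);q=np.arange(0,6.28,.2);best=[]
    for dx in np.arange(-.02,.0201,.001):
     for dy in np.arange(-.012,.0121,.001):
      P=lambda r,z:proj(c,np.c_[BOSS[s][0]+dx+r*np.cos(q),BOSS[s][1]+dy+r*np.sin(q),np.full(len(q),z)]).astype(np.float32)
      f=lambda p:cv2.remap(g,p[None,:,0],p[None,:,1],cv2.INTER_LINEAR).mean()
      best.append((f(P(.016,.061))-f(P(.0095,.061)),dx*1e3,dy*1e3))
    print(c,s,'ring offset mm from boss',np.round(max(best),1))
for c in('scene','top'):
  for k in('panel','clamp_knob','tub','spray_bottle','screwdriver'): print(c,k,[np.round(r['point'],3).tolist() for r in recognise(c,k)][:3])
"
```

```text
top L ring offset mm from boss [111.1  -4.   -1. ]
top R ring offset mm from boss [108.3  -3.   -1. ]
scene L ring offset mm from boss [66.4 -4.  -1. ]
scene R ring offset mm from boss [69.5 -1.  -1. ]
scene panel [[0.782, 0.043, 0.018], [0.25, -0.246, 0.037], [0.563, -0.016, 0.039]]
scene clamp_knob [[0.559, -0.012, 0.038], [0.484, -0.05, 0.023]]
scene tub [[0.472, -0.319, 0.035]]
scene spray_bottle [[0.624, 0.286, 0.101], [0.568, -0.008, 0.044]]
scene screwdriver [[0.434, -0.107, 0.026], [0.568, -0.118, 0.068]]
top panel [[0.78, 0.049, 0.018], [0.551, 0.001, 0.037], [0.25, -0.232, 0.034]]
top clamp_knob [[0.475, -0.044, 0.026]]
top tub [[0.486, -0.333, 0.036]]
top spray_bottle [[0.61, 0.289, 0.108], [0.539, 0.114, 0.069]]
top screwdriver [[0.428, -0.102, 0.022]]
```

Both rings sit about 2–4 mm from their bosses in both cameras, and the bystanders haven't moved. Handing in.

```bash
python3 -c "
from plant import *
print(job_done())"
```

```text
the job is handed in; nothing more can be done
None
```

Job handed in; no verdict came back. My last camera check put the left eye about 4 mm and the right about 2–3 mm from its boss (limit 9 mm). Contact forces I read stayed around 5 N, and the panel and bystanders showed no measurable movement.

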